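Offer a long copper tube up to its coupling through a small hatch

TASK

The long 22 mm copper tube on the worktop is longer than the hatch in the top of the plywood pipe boxing: pick it up, tilt it and feed it end first down through the hatch, then level it inside, below the top board, without forcing it against the boxing. Offer it up to the open brass coupling in there for marking: level, in line with the coupling and about 10 mm short of its mouth, touching nothing but the gripper, and finish still holding it there, without inserting it, setting it down or letting go. Leave everything else where it is.

Things in the scene. Friction and masses are not known exactly. Their poses are not given: they have to be found in the camera images.
- tube_mid (a point): centre of the tube to be fitted: plain copper tube, 22 diameter, 300 long, about 170 g, lying flat on the worktop (axis 11 above it), free to roll. Its x axis runs along the tube; both ends are alike. It is the longer of the two thick tubes.
- hatch (a point): centre of the hatch, level with the upper face of the boxing's top board (160 above the worktop); axes as the boxing's. The hatch is a rectangular hole, 150 along x and 220 along y, in a 12 thick plywood board whose underside is 148 above the worktop.
- boxing: fixed plywood pipe boxing; origin on the worktop below the hatch's centre; x across, away from the robot, y along it. Hollow, 160 high, x -125 to 125, y -270 to 290, end boards 18 thick, far side open. A smaller access hole (x -50 to 50, y -225 to -135) shows the coupling; a 25 wide bridge parts it from the hatch. Inside free for x -80 to 70 save the coupling and its pipe: feed the tube in towards +y.
- coupling_mouth (a point): centre of the open mouth of the brass coupling (33 diameter) on the fixed pipe inside the boxing; axes as the boxing's, the mouth faces +y and the pipe runs level along y. It lies 160 from the hatch's centre towards -y, 120 above the worktop. With the tube 10 short of it, the tube's centre is right below the hatch's centre, 40 below the top board's upper face.
- offcut_mid (a point): short offcut of the same 22 mm copper tube, only 140 long, lying flat; point: its centre. Leave alone.
- thin_offcut: short offcut of thin copper tube, 15 diameter, 110 long, lying flat beyond the tubes; origin: its centre. Leave alone.
- tape: tape measure, black, 68 x 62 x 36, standing on the boxing's top board near its +y end; origin: centre of its underside. Leave alone.
- wrench: steel open-ended wrench lying on the worktop to the robot's left. Leave alone.
- pipe_cutter: small aluminium pipe cutter, about 80 x 20 x 42, lying on the worktop beyond the tubes; origin: its underside. Leave alone.
- elbow: copper elbow fitting, 25 diameter, about 55 x 55, lying beyond the tubes; origin: its underside. Leave alone.

How it is judged:
By the outcome, as a careful person would: the job done as asked, in the order asked, and still so for the second after the job is handed in, while the arm keeps its last pose, push and grip.
It also fails if it takes over 48 s, if anything falls off the work surface, if the arm or the gripper's body presses on something with over 40 N, if the wrist force passes 120 N, or if a joint passes its speed limit or range.

ROBOT

A 7-joint arm with a two-finger parallel gripper is mounted at the origin on the work surface. World frame = base frame: x ahead of the robot, y to its left, z up, the work surface at z = 0. Lengths are in m, angles in rad, forces in N, time in s.
With the tool pointing down it reaches from about 0.4 to 0.85 m from the base axis. Payload 4.5 kg.
Tool frame: the origin (TCP) lies between the finger pads; the fingertips stand 19 mm ahead of it and the grasp point (between the pads) is the TCP (r.tips_ahead is the distance from the TCP to the fingertips, in m); z points along the fingers, y is the line along which they close (so a half turn about z gives the same grasp; the last joint's range is limited). The gripper opens to 88 mm and grips with 3 to 60 N. Pads are 18 mm wide; open, the fingers measure 123 mm over their backs; the gripper's body (75 mm by 187 mm) begins 45 mm behind the grasp point.
Start: joints at [-1.282, 0.689, -0.195, 1.565, 0.157, 0.902, -0.215], TCP at [0.158, 0.605, 0.258] pointing down, gripper open.
Joint ranges: [-3.01, 3.01], [-0.46, 2.08], [-1.47, 1.51], [0.13, 2.56], [-1, 4.14], [0.04, 2.09], [-2.66, 2.66]. Speed limits (rad/s): [2.57, 2.57, 3.14, 3.14, 3.14, 3.14, 3.14].

INTERFACE

Orientations are given as a unit quaternion [x, y, z, w].
In Python, from plant import r, cams, models gives the robot as it stands. The module is installed in compiled form; this text tells all that it offers.
- The arm moves only by the tool jog_arm, never from a script. Its arguments are lists of equal length, an entry for each row: "turn": the turn, a rotation vector about the tool's x, y, z in rad, a list of three; "translation": the shift along the tool's x, y, z in m, a list of three; "grip": the closure, from 0 (fully open) to 1 (shut). In form: {"turn": [[ax, ay, az], ...], "translation": [[tx, ty, tz], ...], "grip": [grip, ...]}. A call has 1 to 20 rows; each row is the pose to reach, as a shift and turn from the pose commanded when the call began, along the tool's axes at that moment; what a row does not reach only later rows make up. A row lasts 1/8 s, in which the tool goes at most 62.5 mm and 10.7 degrees, less where a joint would pass 70% of its speed; a pose out of reach is approached as far as the arm can. A call with a gripper value outside its range is refused whole. The fingers move at their own pace and stop on an object; "force" is the grip in N (left out, the last holds). Time passes only in rows, so rows that repeat a pose let the fingers close. It gives the time, the measured TCP pose, the force, the opening and the grip force at its end, in the units of the state.
- r.get_state(): the state, without advancing time (a new reading comes with each control period).
- cams.snapshot(name): name is "side" or "top"; returns the picture (400x640x3 uint8, red, green, blue); there is no depth.
- cams.camera_params(name): a dict with "fx", "fy", "cx", "cy" (pixels), "eye" and "orientation" of the camera in the world. Camera axes: x right, y up, looking along -z (the intrinsics and any distortion apply to the point x, -y, -z); pixel columns grow to the right and rows downward; lengths in m; the calibration is good to about 2 mm. A picture is of the moment at which its call begins. camera_params takes no time and is no camera call.
- r.finish_job(): hands the job in; it is judged then, once.
Trained networks look in the newest picture that a camera, given by its name, has taken for a name from the list of things; names that differ only in an ending like _2 or _b are one class to them, and where a whole thing is asked for, a point or a joint stands for the part that bears it (a point fixed in the world has none). Each returns a list of dicts, best first, with "p" (0 to 1); they miss things now and then, are a little off and sometimes report something else, mostly with a low value. They report only what shows in the picture. A call takes as long as a camera call.
- models.find_in(camera, name): "position" ([x, y, z] in m, in world coordinates, good to about 4 mm: the middle of the surface that is visible of it).
- models.masks_of(camera, name): "pixels" (400x640 bool, what is visible of it).
- models.place_of(camera, name): "position" ([x, y, z] in m, in world coordinates, good to about 4 mm: a listed point, or the origin of a listed thing).
The state is a dict: "clock": time; "q": joint angles; "qd": joint speeds; "joint_torque": joint torques, N m; "tool_pos": TCP position; "eef_rot": TCP orientation; "contact_force": force on the tool from outside, world axes, zero at the start; "moment": the same for the moment, N m; "opening": opening from 0.0 (shut) to 1.0 (fully open); "finger_force": force on a finger pad.
Only numpy, scipy, OpenCV 4.12 (cv2) and the standard library are available. Lean on these libraries where they do the work, as an engineer would, in place of code of your own. Each camera call takes 0.05 s, during which the arm holds its last target. There are 200 camera calls.

## Working session

There is one attempt and no reset: what is moved stays moved. The work goes in short steps, Python scripts to look and compute and a tool call to move; the robot and the scene stay as the last step left them, time stands still between calls to the robot, and variables do not carry over. Pictures are saved under pics/ and viewed, at most 10 in all, crops included, and the job is handed in when it is done.

Besides the shell and the picture viewer there is one more tool, called after "Call:" by a JSON object that holds its "api" and its "payload", one argument or row to a line. jog_arm: Moves the arm, as the interface text tells. Its arguments: {"type":"object","properties":{"turn":{"type":"array"},"translation":{"type":"array"},"grip":{"type":"array"},"force":{"type":"number"}},"required":["turn","translation","grip"]}

```bash
mkdir -p pics; python3 - <<'E'
from plant import r,cams,models
import cv2,numpy as np
s=r.get_state();print({k:np.round(v,3).tolist() for k,v in s.items()})
for c in("side","top"):
    im=cams.snapshot(c);cv2.imwrite(f"pics/{c}0.png",im[...,::-1]);p=cams.camera_params(c);print(c,{k:np.round(v,4).tolist() for k,v in p.items()})
    for n in("tube_mid","hatch","boxing","coupling_mouth","offcut_mid","tape","thin_offcut","wrench","pipe_cutter","elbow"):
        print(n,[(np.round(d["position"],3).tolist(),round(float(d["p"]),2)) for d in models.place_of(c,n)[:3]])
    for n in("tube_mid",):
        m=models.masks_of(c,n)
        for d in m[:2]:
            ys,xs=np.nonzero(d["pixels"]);print(n,d["p"],len(xs),cv2.minAreaRect(np.c_[xs,ys].astype(np.float32)))
E
```

```text
{'clock': 0.0, 'q': [-1.282, 0.69, -0.194, 1.566, 0.157, 0.902, -0.215], 'qd': [-0.0, -0.002, -0.0, 0.002, 0.0, -0.001, -0.001], 'joint_torque': [0.0, -52.755, -1.267, -15.343, -0.053, 0.006, 0.0], 'tool_pos': [0.157, 0.604, 0.257], 'eef_rot': [0.127, 0.992, -0.001, -0.0], 'contact_force': [-0.6, -0.257, 0.024], 'moment': [-0.019, -0.029, -0.018], 'finger_force': 0.0, 'opening': 1.001}
side {'fx': 423.8565, 'fy': 423.8565, 'cx': 315.9023, 'cy': 199.5179, 'eye': [0.3952, -0.7075, 0.993], 'orientation': [0.3399, -0.0334, -0.0695, 0.9373]}
tube_mid [([0.445, -0.243, 0.011], 0.97), ([0.599, 0.271, 0.157], 0.51)]
hatch [([0.598, 0.272, 0.16], 0.81)]
boxing [([0.324, 0.336, 0.002], 0.44)]
coupling_mouth [([0.612, 0.112, 0.117], 0.59)]
offcut_mid [([0.452, -0.401, 0.013], 0.59)]
tape [([0.574, 0.487, 0.161], 0.76)]
thin_offcut [([0.753, -0.236, 0.008], 0.6)]
wrench [([0.327, 0.335, 0.002], 0.53)]
pipe_cutter [([0.742, -0.133, -0.002], 0.6)]
elbow [([0.326, 0.332, 0.0], 0.71)]
tube_mid 0.63 963 ((298.76422119140625, 308.2685546875), (8.747600555419922, 119.54069519042969), 71.02959442138672)
top {'fx': 406.5376, 'fy': 406.5376, 'cx': 321.9562, 'cy': 199.3731, 'eye': [0.3984, 0.0398, 1.4004], 'orientation': [-0.0367, 0.036, 0.7104, -0.7019]}
tube_mid [([0.446, -0.238, 0.008], 0.95), ([0.447, -0.403, 0.014], 0.25)]
hatch [([0.333, 0.333, -0.001], 0.62)]
boxing []
coupling_mouth [([0.607, 0.12, 0.119], 0.81)]
offcut_mid [([0.449, -0.402, 0.015], 0.57)]
tape [([0.576, 0.487, 0.165], 0.67)]
thin_offcut [([0.752, -0.227, 0.01], 0.6)]
wrench [([0.33, 0.334, 0.0], 0.76), ([0.576, 0.487, 0.162], 0.39)]
pipe_cutter [([0.741, -0.135, -0.001], 0.65)]
elbow [([0.702, -0.364, -0.003], 0.49)]
tube_mid 0.9 629 ((404.074951171875, 226.85411071777344), (88.52325439453125, 9.215446472167969), 75.7627182006836)
```

View pics/top0.png

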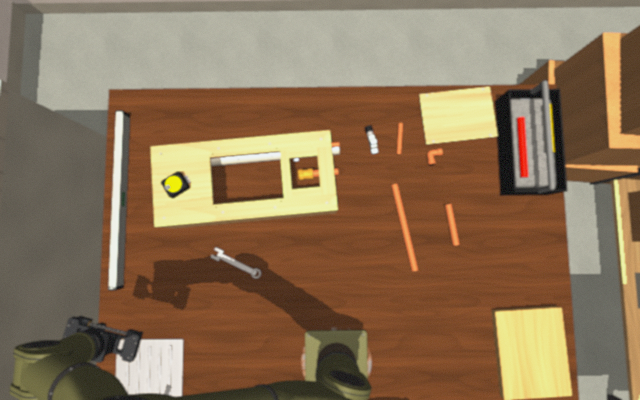

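View pics/side0.png

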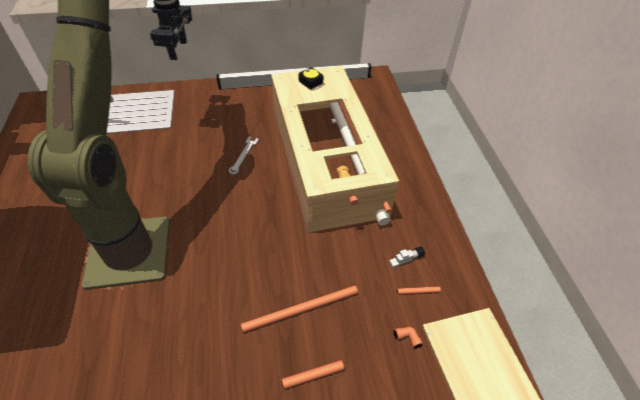

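Top view: tube from about (393,184) to (416,270). The boxing's top board spans (151,147) to (338,210), with the hatch at (211..285,155..203) and the access hole with the coupling at (305,173). I'll refine the tube ends and the boxing pose from enlarged crops.

```bash
cat > h.py <<'E'
from plant import r,cams,models
import cv2,numpy as np
from scipy.spatial.transform import Rotation as R
from scipy.optimize import least_squares
def proj(c,P):
    p=cams.camera_params(c);q=R.from_quat(p["orientation"]).inv().apply(np.atleast_2d(P)-p["eye"])
    return np.c_[p["cx"]+p["fx"]*q[:,0]/-q[:,2],p["cy"]+p["fy"]*q[:,1]/q[:,2]]
def ray(c,uv,z):
    p=cams.camera_params(c);uv=np.atleast_2d(uv).astype(float)
    d=R.from_quat(p["orientation"]).apply(np.c_[(uv[:,0]-p["cx"])/p["fx"],-(uv[:,1]-p["cy"])/p["fy"],-np.ones(len(uv))])
    return p["eye"]+d*((z-p["eye"][2])/d[:,2])[:,None]
E
python3 - <<'E'
from h import *
a=cv2.imread("pics/top0.png")[120:235,140:350];b=cv2.imread("pics/side0.png")[60:240,260:405]
cv2.imwrite("pics/ca.png",cv2.resize(a,None,fx=3.8,fy=3.8,interpolation=cv2.INTER_CUBIC))
cv2.imwrite("pics/cb.png",cv2.resize(b,None,fx=3.3,fy=3.3,interpolation=cv2.INTER_CUBIC))
# tube by colour
for c in("top","side"):
    im=cv2.imread(f"pics/{c}0.png");m=models.masks_of(c,"tube_mid")
    for d in m[:1]:
        ys,xs=np.nonzero(d["pixels"]);w=ray(c,np.c_[xs,ys],0.014)[:,:2]
        e=cv2.minAreaRect((w*1000).astype(np.float32));print(c,e,cv2.boxPoints(e).round().tolist())
E
```

```text
top ((445.04278564453125, -234.96234130859375), (299.4217224121094, 31.738664627075195), 10.871811866760254) [[295.0, -248.0], [301.0, -279.0], [595.0, -222.0], [589.0, -191.0]]
side ((444.67034912109375, -239.8734130859375), (297.429443359375, 23.21750259399414), 12.033648490905762) [[297.0, -260.0], [302.0, -282.0], [593.0, -220.0], [588.0, -198.0]]
```

View pics/ca.png

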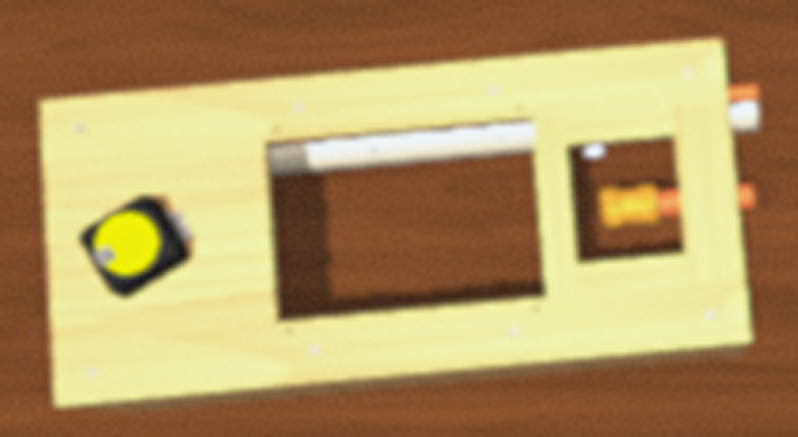

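View pics/cb.png

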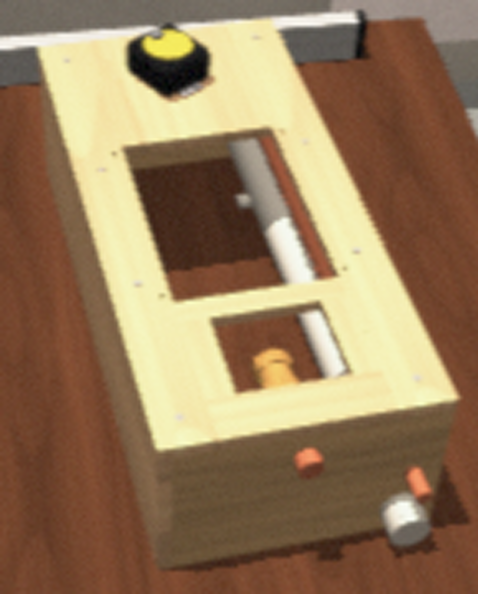

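Both crops show the board's outline, the hatch, the access hole and the coupling clearly. I'll fit the boxing pose (x, y, yaw) to those corners in both cameras.

```bash
python3 - <<'E'
from h import *
o=lambda x0,x1,y0,y1:{"++":(x1,y1),"+-":(x1,y0),"--":(x0,y0),"-+":(x0,y1)}
O=o(-.125,.125,-.27,.29);H=o(-.075,.075,-.11,.11);A=o(-.05,.05,-.225,-.135)
T=[(O,"++",38,99),(O,"+-",723,38),(O,"--",752,343),(O,"-+",55,406),(H,"++",267,143),(H,"+-",534,121),(H,"--",545,295),(H,"-+",280,320),(A,"++",570,145),(A,"+-",674,136),(A,"--",684,250),(A,"-+",579,262)]
S=[(O,"-+",38,47),(O,"++",275,22),(O,"+-",457,400),(O,"--",157,450),(H,"-+",122,149),(H,"++",270,128),(H,"+-",340,278),(H,"--",174,301),(A,"-+",211,319),(A,"++",325,302)]
def mk(L,s,ox,oy):return np.array([d[k] for d,k,_,_ in L]),np.array([((x+.5)/s-.5+ox,(y+.5)/s-.5+oy) for _,_,x,y in L])
D={"top":mk(T,3.8,140,120),"side":mk(S,3.3,260,60)}
def res(p,cs):
    out=[]
    for c in cs:
        b,uv=D[c];w=R.from_euler("z",p[2]).apply(np.c_[b,np.zeros(len(b))])+[p[0],p[1],.16]
        out.append((proj(c,w)-uv).ravel())
    return np.concatenate(out)
for cs in(["top"],["side"],["top","side"]):
    f=least_squares(res,[.6,.27,.07],args=(cs,),loss="soft_l1");print(cs,f.x.round(4),np.abs(f.fun).mean().round(2),f.fun.round(1).tolist() if len(cs)==2 else"")
p=f.x;print("mouth",(p[:2]+[.16*np.sin(p[2]),-.16*np.cos(p[2])]).round(4))
# tube: ends refine w/ mask centroid & PCA
for c in("top","side"):
    d=models.masks_of(c,"tube_mid")
    if not d: print(c,"none");continue
    ys,xs=np.nonzero(d[0]["pixels"]);w=ray(c,np.c_[xs,ys],.016)[:,:2];m=w.mean(0);u=np.linalg.svd(w-m)[2][0] if len(w)<3000 else 0;print(c,m.round(4),np.degrees(np.arctan2(u[1],u[0]))%180,np.ptp((w-m)@u),((((w-m)@u).max()+((w-m)@u).min())/2*u+m).round(4))
E
```

```text
['top'] [0.5981 0.2725 0.0793] 0.62 
['side'] [0.5978 0.2718 0.0782] 0.4 
['top', 'side'] [0.598  0.2722 0.0788] 0.52 [1.0, 0.3, -0.0, 0.4, -0.1, -0.4, 0.4, -0.3, -0.5, -0.7, -0.1, -1.2, 0.9, 0.8, -0.9, 0.7, -0.9, -0.4, 0.7, -0.6, 0.9, 1.2, -0.6, 0.7, 0.4, -0.0, -0.6, -1.0, 0.6, 0.0, 0.2, 0.4, 0.0, -0.6, 1.0, -0.4, 0.3, -0.2, -0.0, 0.6, -0.6, -0.2, -1.0, -0.3]
mouth [0.6105 0.1127]
top [ 0.4509 -0.2346] 11.756036038242001 0.299040411523317 [ 0.4452 -0.2358]
side [ 0.438  -0.2421] 11.906458389995095 0.29682024813091834 [ 0.4445 -0.2408]
```

```bash
cat >> h.py <<'E'
HB=np.array([.598,.272]);YB=.0788
def pose(ang,tilt=0):
    x=np.array([np.cos(ang),np.sin(ang),0]);z=np.array([0,0,-1.]);return R.from_matrix(np.c_[x,np.cross(z,x),z])*R.from_rotvec([0,-tilt,0])
def b2w(x,y,z):
    c,s=np.cos(YB),np.sin(YB);return np.array([HB[0]+c*x-s*y,HB[1]+s*x+c*y,z])
def rel(P,Q,P0=None,Q0=None):
    s=r.get_state();P0=np.array(s["tool_pos"]) if P0 is None else P0;Q0=R.from_quat(s["eef_rot"]) if Q0 is None else Q0
    print("turn",(Q0.inv()*Q).as_rotvec().round(4).tolist(),"tr",Q0.inv().apply(np.array(P)-P0).round(4).tolist())
E
python3 - <<'E'
from h import *
rel([.5,.2,.36],pose(1.65)); rel([.445,-.239,.10],pose(.206),np.array([.5,.2,.36]),pose(1.65))
E
```

```text
turn [0.0001, -0.0001, 1.2368] tr [-0.4335, -0.3055, -0.1023]
turn [0.0, 0.0, 1.444] tr [-0.4333, -0.0896, 0.26]
```

Call:
{"api": "jog_arm", "payload": {
  "turn": [
    [0,0,1.237],
    [0,0,1.237],
    [0,0,1.237],
    [0,0,1.237],
    [0,0,1.237],
    [0,0,1.237],
    [0,0,1.237],
    [0,0,1.237],
    [0,0,1.237],
    [0,0,1.237],
    [0,0,1.237],
    [0,0,1.237]
  ],
  "translation": [
    [-0.04,-0.03,-0.1],
    [-0.4335,-0.3055,-0.102],
    [-0.4335,-0.3055,-0.102],
    [-0.4335,-0.3055,-0.102],
    [-0.4335,-0.3055,-0.102],
    [-0.4335,-0.3055,-0.102],
    [-0.4335,-0.3055,-0.102],
    [-0.4335,-0.3055,-0.102],
    [-0.4335,-0.3055,-0.102],
    [-0.4335,-0.3055,-0.102],
    [-0.4335,-0.3055,-0.102],
    [-0.4335,-0.3055,-0.102]
  ],
  "grip": [0,0,0,0,0,0,0,0,0,0,0,0],
  "force": 40
}}

```text
clock: 2.9
tool_pos: [0.4989, 0.2018, 0.3595]
eef_rot: [0.677, 0.736, -0.0, -0.001]
contact_force: [-0.9, -0.3, 0.1]
opening: 0.999
finger_force: 0.0
```

```bash
python3 - <<'E'
from h import *
s=r.get_state();print(s["q"]);rel([.445,-.239,.09],pose(.206))
E
```

```text
[-0.5717102   0.45742567  0.16126147  1.69584256 -0.08615273  0.99578322
 -0.2974988 ]
turn [-0.0016, -0.0001, 1.4471] tr [-0.4352, -0.0896, 0.2692]
```

Call:
{"api": "jog_arm", "payload": {
  "turn": [
    [0,0,1.447],
    [0,0,1.447],
    [0,0,1.447],
    [0,0,1.447],
    [0,0,1.447],
    [0,0,1.447],
    [0,0,1.447],
    [0,0,1.447],
    [0,0,1.447],
    [0,0,1.447],
    [0,0,1.447],
    [0,0,1.447],
    [0,0,1.447]
  ],
  "translation": [
    [-0.435,-0.0896,0.05],
    [-0.435,-0.0896,0.05],
    [-0.435,-0.0896,0.05],
    [-0.435,-0.0896,0.05],
    [-0.435,-0.0896,0.05],
    [-0.435,-0.0896,0.269],
    [-0.435,-0.0896,0.269],
    [-0.435,-0.0896,0.269],
    [-0.435,-0.0896,0.269],
    [-0.435,-0.0896,0.269],
    [-0.435,-0.0896,0.269],
    [-0.435,-0.0896,0.269],
    [-0.435,-0.0896,0.269]
  ],
  "grip": [0,0,0,0,0,0,0,0,0,0,0,0,0]
}}

```text
clock: 4.53
tool_pos: [0.4464, -0.2397, 0.0923]
eef_rot: [0.995, 0.102, 0.001, 0.0]
contact_force: [-0.0, -0.1, -0.0]
opening: 1.0
finger_force: 0.0
```

```bash
python3 - <<'E'
from h import *
s=r.get_state();print(s["q"]);rel([.445,-.239,.0215],pose(.206))
im=cams.snapshot("side");cv2.imwrite("pics/s1.png",cv2.resize(im[200:400,180:440,::-1],None,fx=3,fy=3))
E
```

```text
[ 0.26449429  0.83889115  0.23012798  2.05871478 -0.60167415  0.30573796
 -0.36649249]
turn [0.001, -0.0026, -0.0007] tr [-0.0014, -0.001, 0.0708]
```

View pics/s1.png

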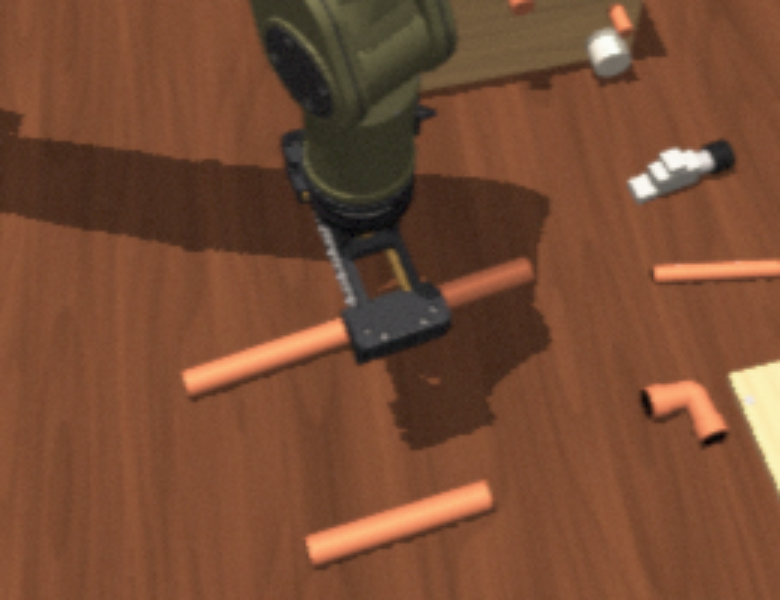

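The gripper straddles the tube near its middle (about (400,320) in the crop), so I'll descend and close.

Call:
{"api": "jog_arm", "payload": {
  "turn": [
    [0,0,0],
    [0,0,0],
    [0,0,0],
    [0,0,0],
    [0,0,0],
    [0,0,0],
    [0,0,0],
    [0,0,0]
  ],
  "translation": [
    [0,0,0.04],
    [0,0,0.068],
    [0,0,0.068],
    [0,0,0.068],
    [0,0,0.068],
    [0,0,0.068],
    [0,0,0.068],
    [0,0,0.068]
  ],
  "grip": [0,0,0,0.3,0.6,1,1,1],
  "force": 40
}}

```text
clock: 5.58
tool_pos: [0.4451, -0.2407, 0.0228]
eef_rot: [0.995, 0.101, 0.0, 0.0]
contact_force: [-0.2, 0.6, -0.2]
opening: 0.457
finger_force: 0.0
```

Call:
{"api": "jog_arm", "payload": {
  "turn": [
    [0,0,0],
    [0,0,0],
    [0,0,0],
    [0,0,0]
  ],
  "translation": [
    [0,0,0],
    [0,0,0],
    [0,0,0],
    [0,0,0]
  ],
  "grip": [1,1,1,1]
}}

```text
clock: 6.08
tool_pos: [0.445, -0.2407, 0.0226]
eef_rot: [0.995, 0.101, -0.0, -0.0]
contact_force: [0.2, 1.3, -0.4]
opening: 0.24
finger_force: 40.0
```

```bash
cat >> h.py <<'E'
def tubep(y,z,a,x=0,o=.0116):
    Q=pose(YB+np.pi/2,a);return b2w(x,y,z)-o*Q.apply([0,0,1]),Q
E
python3 - <<'E'
from h import *
P0=np.array([.445,-.2407,.0226]);Q0=pose(.204)
P,Q=tubep(-.09,.36,0)
rel(P,Q,P0,Q0);rel(*tubep(-.09,.36,.52),P,Q)
E
```

```text
turn [0.0, 0.0, -1.4456] tr [0.2425, -0.3818, -0.349]
turn [0.0, -0.52, 0.0] tr [0.0058, 0.0, 0.0015]
```

Call:
{"api": "jog_arm", "payload": {
  "turn": [
    [0,0,0],
    [0,0,0],
    [0,0,0],
    [0,0,0],
    [0,0,0],
    [0,0,-0.1],
    [0,0,-0.25],
    [0,0,-0.4],
    [0,0,-0.55],
    [0,0,-0.7],
    [0,0,-0.85],
    [0,0,-1.0],
    [0,0,-1.15],
    [0,0,-1.3],
    [0,0,-1.4],
    [0,0,-1.4456],
    [0,0,-1.4456],
    [0,0,-1.4456],
    [0,0,-1.4456]
  ],
  "translation": [
    [0,0,-0.02],
    [0,0,-0.06],
    [0,0,-0.11],
    [0,0,-0.17],
    [0,0,-0.23],
    [0,-0.02,-0.28],
    [0.01,-0.05,-0.32],
    [0.02,-0.09,-0.349],
    [0.04,-0.13,-0.349],
    [0.07,-0.17,-0.349],
    [0.1,-0.21,-0.349],
    [0.13,-0.25,-0.349],
    [0.17,-0.29,-0.349],
    [0.2,-0.33,-0.349],
    [0.23,-0.36,-0.349],
    [0.2425,-0.3818,-0.349],
    [0.2425,-0.3818,-0.349],
    [0.2425,-0.3818,-0.349],
    [0.2425,-0.3818,-0.349]
  ],
  "grip": [1,1,1,1,1,1,1,1,1,1,1,1,1,1,1,1,1,1,1],
  "force": 45
}}

```text
clock: 8.45
tool_pos: [0.6054, 0.1802, 0.3719]
eef_rot: [0.68, 0.733, -0.0, 0.0]
contact_force: [0.1, -0.1, -0.9]
opening: 0.241
finger_force: 45.0
```

```bash
python3 - <<'E'
from h import *
s=r.get_state();print(s["q"]);P,Q=tubep(-.09,.36,0);print(P,Q.as_quat());rel(P,Q);rel(*tubep(-.09,.36,.52))
E
```

```text
[-0.46940024  0.59727101  0.20005389  1.39348644 -0.12107846  1.16325515
 -0.18021903]
[0.60508466 0.18227928 0.3716    ] [0.67870521 0.73441081 0.         0.        ]
turn [-0.0002, 0.0009, -0.004] tr [0.0021, -0.0002, 0.0003]
turn [-0.0012, -0.5191, -0.0038] tr [0.0079, -0.0002, 0.0019]
```

Call:
{"api": "jog_arm", "payload": {
  "turn": [
    [0,-0.1,0],
    [0,-0.25,0],
    [0,-0.4,0],
    [0,-0.5,0],
    [0,-0.52,0],
    [0,-0.52,0],
    [0,-0.52,0]
  ],
  "translation": [
    [0.006,0,0.001],
    [0.006,0,0.001],
    [0.006,0,0.001],
    [0.006,0,0.001],
    [0.006,0,0.001],
    [0.006,0,0.001],
    [0.006,0,0.001]
  ],
  "grip": [1,1,1,1,1,1,1]
}}

```text
clock: 9.32
tool_pos: [0.6056, 0.1862, 0.3716]
eef_rot: [0.658, 0.708, -0.174, 0.189]
contact_force: [0.7, -0.5, -2.2]
opening: 0.236
finger_force: 45.0
```

```bash
python3 - <<'E'
from h import *
s=r.get_state();print(s["q"])
P,Q=tubep(-.09,.36,.52);rel(P,Q)
print((R.from_quat(s["eef_rot"]).inv()*Q).as_rotvec())
rel(*tubep(-.09,.19,.52))
from itertools import product
b=[]
for c in("side","top"):
    im=cams.snapshot(c)
    d=models.masks_of(c,"tube_mid")
    if d:
        Rm=R.from_quat(s["eef_rot"]).as_matrix();C=s["tool_pos"]+.0116*Rm[:,2]
        print(c,"pred ends",proj(c,[C-.15*Rm[:,0],C,C+.15*Rm[:,0]]).round(1).tolist())
        ys,xs=np.nonzero(d[0]["pixels"]);print(d[0]["p"],cv2.boxPoints(cv2.minAreaRect(np.c_[xs,ys].astype(np.float32))).round(1).tolist())
    b.append(im)
cv2.imwrite("pics/s2.png",np.vstack([cv2.resize(b[0][0:250,200:533,::-1],(400,300)),cv2.resize(b[1][80:260,140:380,::-1],(400,300))]))
E
```

```text
[-0.77327708  0.73621119  0.400183    1.2875583   0.22194452  1.35920505
 -0.43759634]
turn [-0.0008, -0.001, -0.0041] tr [0.0024, -0.0008, 0.0004]
[-0.00083594 -0.00097789 -0.0041193 ]
turn [-0.0008, -0.001, -0.0041] tr [0.0867, -0.0011, 0.148]
side pred ends [[358.4, 89.4], [340.8, 83.9], [327.2, 79.6]]
0.76 [[322.29998779296875, 83.5999984741211], [325.1000061035156, 74.4000015258789], [363.5, 86.0], [360.79998779296875, 95.0999984741211]]
top pred ends [[317.0, 150.9], [267.4, 161.5], [224.2, 170.7]]
0.58 [[259.3999938964844, 158.10000610351562], [317.1000061035156, 146.60000610351562], [318.8999938964844, 155.39999389648438], [261.20001220703125, 167.0]]
```

View pics/s2.png

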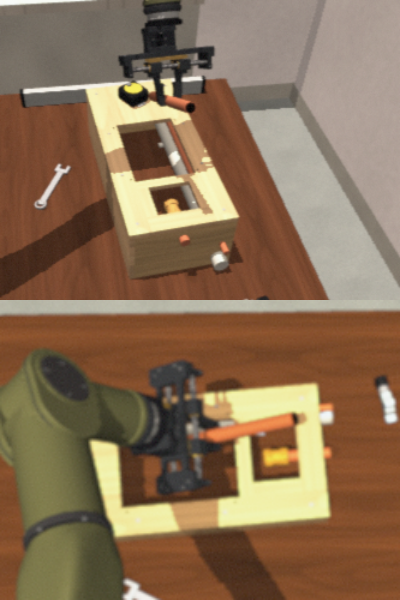

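The tube is tilted with its +y end down, and the picture agrees with the predicted ends (trailing end at top (318,151)). I'll lower it in.

Call:
{"api": "jog_arm", "payload": {
  "turn": [
    [0,0,-0.004],
    [0,0,-0.004],
    [0,0,-0.004],
    [0,0,-0.004],
    [0,0,-0.004],
    [0,0,-0.004],
    [0,0,-0.004],
    [0,0,-0.004],
    [0,0,-0.004]
  ],
  "translation": [
    [0.013,0,0.018],
    [0.028,0,0.044],
    [0.042,0,0.069],
    [0.055,-0.001,0.092],
    [0.067,-0.001,0.113],
    [0.077,-0.001,0.131],
    [0.083,-0.001,0.142],
    [0.0867,-0.001,0.148],
    [0.0867,-0.001,0.148]
  ],
  "grip": [1,1,1,1,1,1,1,1,1]
}}

```text
clock: 10.65
tool_pos: [0.6042, 0.1897, 0.1992]
eef_rot: [0.655, 0.711, -0.175, 0.188]
contact_force: [-0.1, -0.1, -1.0]
opening: 0.236
finger_force: 45.0
```

```bash
python3 - <<'E'
from h import *
s=r.get_state();print(s["q"])
rel(*tubep(-.09,.19,.52));rel(*tubep(.06,.150,.52))
E
```

```text
[-0.7724271   0.91516955  0.37097785  1.47115369  0.20799152  1.02618868
 -0.55350625]
turn [-0.0006, -0.0001, 0.003] tr [-0.0019, 0.0003, 0.0001]
turn [-0.0006, -0.0001, 0.003] tr [0.1482, 0.0008, -0.0397]
```

Call:
{"api": "jog_arm", "payload": {
  "turn": [
    [0,0,0.002],
    [0,0,0.002],
    [0,0,0.002],
    [0,0,0.002],
    [0,0,0.002],
    [0,0,0.002],
    [0,0,0.002],
    [0,0,0.002],
    [0,0,0.002],
    [0,0,0.002],
    [0,0,0.002]
  ],
  "translation": [
    [0.01,0,-0.0027],
    [0.026,0,-0.007],
    [0.045,0,-0.012],
    [0.064,0,-0.0172],
    [0.083,0,-0.0223],
    [0.102,0.001,-0.0274],
    [0.12,0.001,-0.0322],
    [0.135,0.001,-0.0362],
    [0.145,0.001,-0.0389],
    [0.148,0.001,-0.0397],
    [0.148,0.001,-0.0397]
  ],
  "grip": [1,1,1,1,1,1,1,1,1,1,1]
}}

```text
clock: 12.02
tool_pos: [0.5932, 0.337, 0.1603]
eef_rot: [0.656, 0.71, -0.175, 0.189]
contact_force: [-0.1, -0.5, -1.5]
opening: 0.236
finger_force: 45.0
```

```bash
python3 - <<'E'
from h import *
s=r.get_state();print(s["q"])
P,Q=tubep(.06,.150,.52);rel(P,Q)
for k in range(1,9): rel(*tubep(.06,.15-.03*k/8,.52*(1-k/8)))
E
```

```text
[-0.90208941  1.06158199  0.34410569  1.19893891  0.13068531  1.21877636
 -0.6672715 ]
turn [-0.0007, 0.0005, 0.0005] tr [0.0006, -0.0003, -0.0001]
turn [-0.0007, 0.0655, 0.0005] tr [0.0017, -0.0003, 0.0031]
turn [-0.0007, 0.1305, 0.0005] tr [0.0028, -0.0003, 0.0065]
turn [-0.0007, 0.1955, 0.0004] tr [0.004, -0.0003, 0.0098]
turn [-0.0007, 0.2605, 0.0004] tr [0.0051, -0.0003, 0.0133]
turn [-0.0007, 0.3255, 0.0004] tr [0.0062, -0.0003, 0.0167]
turn [-0.0008, 0.3905, 0.0004] tr [0.0074, -0.0003, 0.0203]
turn [-0.0008, 0.4555, 0.0003] tr [0.0086, -0.0003, 0.0238]
turn [-0.0008, 0.5205, 0.0003] tr [0.0098, -0.0003, 0.0274]
```

Call:
{"api": "jog_arm", "payload": {
  "turn": [
    [0,0.0655,0],
    [0,0.1305,0],
    [0,0.1955,0],
    [0,0.2605,0],
    [0,0.3255,0],
    [0,0.3905,0],
    [0,0.4555,0],
    [0,0.5205,0],
    [0,0.5205,0],
    [0,0.5205,0]
  ],
  "translation": [
    [0.0017,0,0.0031],
    [0.0028,0,0.0065],
    [0.004,0,0.0098],
    [0.0051,0,0.0133],
    [0.0062,0,0.0167],
    [0.0074,0,0.0203],
    [0.0086,0,0.0238],
    [0.0098,0,0.0274],
    [0.0098,0,0.0274],
    [0.0098,0,0.0274]
  ],
  "grip": [1,1,1,1,1,1,1,1,1,1]
}}

```text
clock: 13.28
tool_pos: [0.5935, 0.3323, 0.1318]
eef_rot: [0.679, 0.735, -0.0, -0.0]
contact_force: [-0.0, 0.4, -1.3]
opening: 0.236
finger_force: 45.0
```

```bash
python3 - <<'E'
from h import *
rel(*tubep(.06,.12,0));rel(*tubep(0.02,.12,0));rel(*tubep(0.0,.12,0))
E
```

```text
turn [-0.0007, 0.0002, 0.0005] tr [-0.0005, -0.0003, 0.0002]
turn [-0.0007, 0.0002, 0.0005] tr [-0.0405, -0.0003, 0.0002]
turn [-0.0007, 0.0002, 0.0005] tr [-0.0605, -0.0003, 0.0002]
```

Call:
{"api": "jog_arm", "payload": {
  "turn": [
    [0,0,0],
    [0,0,0],
    [0,0,0],
    [0,0,0],
    [0,0,0],
    [0,0,0]
  ],
  "translation": [
    [-0.01,0,0],
    [-0.022,0,0],
    [-0.035,0,0],
    [-0.045,0,0],
    [-0.05,0,0],
    [-0.05,0,0]
  ],
  "grip": [1,1,1,1,1,1]
}}

```text
clock: 14.02
tool_pos: [0.5975, 0.282, 0.1315]
eef_rot: [0.679, 0.734, -0.0, -0.001]
contact_force: [0.4, -0.7, -1.2]
opening: 0.235
finger_force: 45.0
```

```bash
python3 - <<'E'
from h import *
s=r.get_state();rel(*tubep(0.0,.12,0))
Rm=R.from_quat(s["eef_rot"]).as_matrix();C=s["tool_pos"]+.0116*Rm[:,2]
M=b2w(0,-.16,.12)
b=[]
for c,(u,v) in(("side",(335,130)),("top",(280,160))):
    im=cams.snapshot(c);e=proj(c,[C-.15*Rm[:,0],M]);print(c,"end,mouth",e.round(1).tolist())
    for n in("coupling_mouth","tube_mid"):print(n,[(np.round(d["position"],4).tolist(),round(float(d["p"]),2)) for d in models.place_of(c,n)[:2]])
    u,v=e.mean(0).astype(int);k=im[v-25:v+25,u-33:u+33,::-1];k=cv2.resize(k,None,fx=9,fy=9,interpolation=cv2.INTER_CUBIC);print("crop origin",u-33,v-25)
    k=cv2.resize(k,(594,300)) if 0 else k;b.append(k)
cv2.imwrite("pics/s3.png",cv2.resize(np.hstack(b),(800,303)) if 0 else cv2.resize(np.vstack(b),(396,600)) )
E
```

```text
turn [-0.001, -0.0006, -0.0002] tr [-0.01, -0.0003, -0.0001]
side end,mouth [[340.0, 164.8], [341.7, 169.6]]
coupling_mouth [([0.6111, 0.1148, 0.1181], 0.64)]
tube_mid [([0.6024, 0.2775, 0.1217], 0.72)]
crop origin 307 142
top end,mouth [[292.7, 175.2], [299.0, 174.7]]
coupling_mouth [([0.6087, 0.1169, 0.1146], 0.74)]
tube_mid [([0.5981, 0.2864, 0.1186], 0.72), ([0.45, -0.3997, 0.0114], 0.66)]
crop origin 262 149
```

View pics/s3.png

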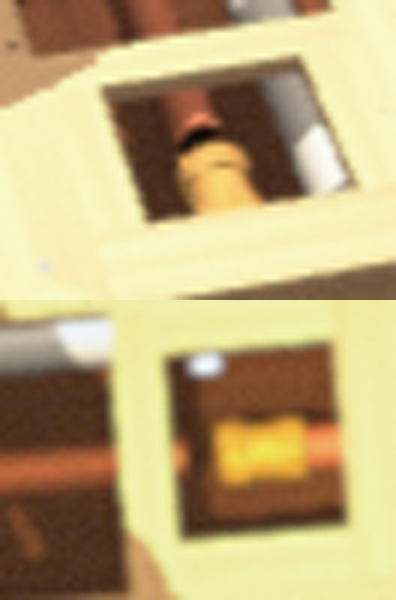

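Side crop: the tube's dark end at (200,137) just ahead of the coupling rim at about (205,145). Top crop: tube end at x≈190, mouth at x≈213, roughly in line. To verify the gap, I'll overlay the predicted rims and the top-camera profile along the axis.

```bash
python3 - <<'E'
from h import *
s=r.get_state()
Rm=R.from_quat(s["eef_rot"]).as_matrix();C=s["tool_pos"]+.0116*Rm[:,2];E=C-.15*Rm[:,0]
t=np.linspace(0,2*np.pi,40)
yb=np.array([-np.sin(YB),np.cos(YB),0]);xb=np.array([np.cos(YB),np.sin(YB),0])
circ=lambda c,ra:c+ra*(np.cos(t)[:,None]*xb+np.sin(t)[:,None]*[0,0,1])
M=b2w(0,-.16,.12);b=[];f=12
for c in("side","top"):
    im=cams.snapshot(c);u,v=proj(c,[E,M]).mean(0).astype(int);k=cv2.resize(im[v-15:v+15,u-25:u+25,::-1],None,fx=f,fy=f,interpolation=cv2.INTER_CUBIC);k0=k.copy()
    for P,col in((circ(E,.011),(255,0,0)),(circ(M,.0165),(0,255,0))):
        q=(proj(c,P)-[u-25,v-15]+.5)*f-.5;cv2.polylines(k,[q.round().astype(int)],True,col,1)
    b.append(np.vstack([k0[30:330,100:500],k[30:330,100:500]]))
    if c=="top":
        for dz in(0,.011):
            for d in np.arange(-.03,.031,.003):
                p=proj(c,[M+d*yb+[0,0,dz]])[0];g=cv2.remap(im,np.float32([[p[0]]]),np.float32([[p[1]]]),cv2.INTER_LINEAR)[0,0];print(round(d*1000),g.tolist(),end=" ")
            print()
cv2.imwrite("pics/s4.png",np.hstack(b))
E
```

```text
-30 [240, 220, 79] -27 [241, 223, 82] -24 [241, 226, 85] -21 [241, 225, 84] -18 [240, 223, 80] -15 [239, 218, 76] -12 [238, 212, 74] -9 [238, 210, 76] -6 [240, 212, 74] -3 [241, 206, 74] 0 [233, 187, 71] 3 [196, 143, 57] 6 [135, 91, 42] 9 [93, 60, 34] 12 [76, 48, 29] 15 [78, 48, 29] 18 [111, 70, 41] 21 [163, 102, 59] 24 [205, 137, 82] 27 [222, 177, 111] 30 [229, 217, 142] 
-30 [241, 218, 78] -27 [241, 222, 81] -24 [241, 224, 83] -21 [241, 225, 83] -18 [240, 224, 82] -15 [239, 217, 78] -12 [237, 209, 75] -9 [238, 206, 73] -6 [239, 206, 72] -3 [239, 200, 72] 0 [227, 178, 68] 3 [187, 133, 53] 6 [124, 83, 39] 9 [82, 52, 26] 12 [71, 44, 26] 15 [79, 49, 32] 18 [122, 77, 45] 21 [181, 111, 64] 24 [217, 146, 88] 27 [224, 186, 117] 30 [231, 222, 146]
```

View pics/s4.png

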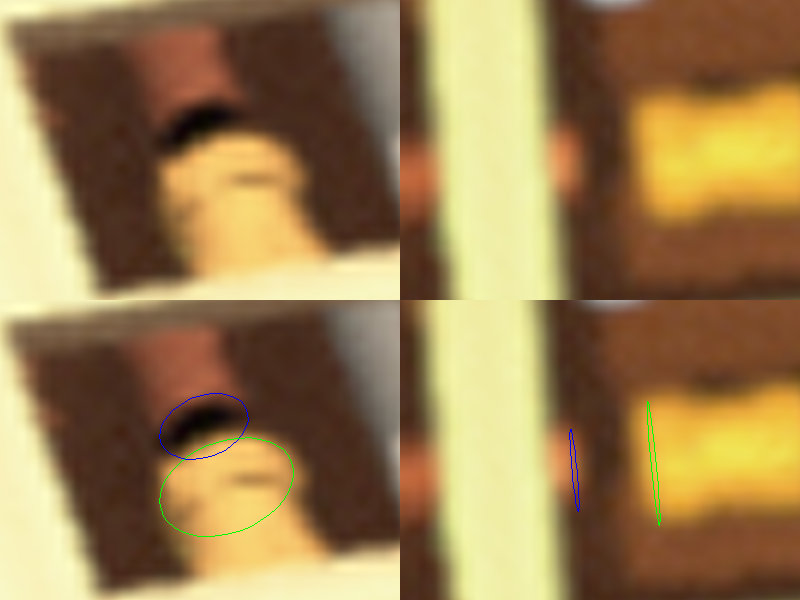

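Side: the tube end (dark ring) matches the prediction. The brass rim looks a few mm nearer than modelled, giving a visible gap of about 15 mm instead of 20. I'll check the boxing fit by subpixel scans across board edges with known y.

```bash
python3 - <<'E'
from h import *
im0=cv2.imread("pics/top0.png");ims=cv2.imread("pics/side0.png")
def scan(c,im,a,dirn,z,lo,hi):
    d=np.arange(-.014,.0141,.0005);w=np.array([b2w(a[0]+(k if dirn=="x" else 0),a[1]+(k if dirn=="y" else 0),z) for k in d])
    p=proj(c,w).astype(np.float32);g=cv2.remap(im[...,1].astype(np.float32),p[None,:,0],p[None,:,1],cv2.INTER_CUBIC)[0]
    gr=np.gradient(cv2.GaussianBlur(g[None],(0,0),3)[0]);i=np.abs(gr[4:-4]).argmax()+4;w=np.abs(gr)*(np.abs(gr)>.3*abs(gr[i]));return round(float((d*w).sum()/w.sum()*1000),1)
for c,im in(("top",im0),("side",ims)):
    for n,y,xs in(("outer-",-.27,(-.11,-.08,.04,.08,.1)),("acc-",-.225,(-.035,-.03,.03,.035)),("acc+",-.135,(-.035,-.02,.02,.035)),("h-",-.11,(-.06,-.03,0,.02)),("h+",.11,(-.06,-.03,0,.02)),("outer+",.29,(-.11,-.08,.08,.11))):
        print(c,n,"dy",[scan(c,im,(x,y),"y",.16,0,0) for x in xs])
    for n,x,ys in(("o-x",-.125,(-.2,-.1,.1,.2)),("o+x",.125,(-.2,-.1,.1,.2)),("h-x",-.075,(-.08,-.04,.04,.08)),("h+x",.075,(-.08,-.04,.04,.08))):
        print(c,n,"dx",[scan(c,im,(x,y),"x",.16,0,0) for y in ys])
# coupling mouth & tube end now, several x offsets, rim tops
im=cams.snapshot("top")[...,::-1]
for dx in(-.008,-.004,0,.004,.008): 
    print("mouth",scan("top",im,(dx,-.16),"y",.12+np.sqrt(.0165**2-dx**2),0,0),"end",scan("top",im,(dx,-.141),"y",.12+np.sqrt(.011**2-dx**2),0,0))
for y in(-.178,-.172,-.166):print("coupling sides dx",scan("top",im,(-.0165,y),"x",.12,0,0),scan("top",im,(.0165,y),"x",.12,0,0),)
for y in(-.1,-.07,-.04,.05,.09):print("tube sides dx",scan("top",im,(-.011,y),"x",.12,0,0),scan("top",im,(.011,y),"x",.12,0,0))
E
```

```text
top outer- dy [-0.0, -0.2, -0.0, 0.8, -0.1]
top acc- dy [3.1, 2.8, 3.1, 3.0]
top acc+ dy [-0.7, -0.6, -0.7, -0.7]
top h- dy [3.8, 3.1, 3.5, 3.9]
top h+ dy [-0.8, -1.1, -0.7, -0.8]
top outer+ dy [3.5, 2.7, 3.5, 3.1]
top o-x dx [-1.4, -1.3, -1.2, -1.7]
top o+x dx [1.8, 1.7, 1.7, 1.0]
top h-x dx [2.0, 2.0, 2.4, 2.0]
top h+x dx [-1.6, -2.8, -2.8, -1.4]
side outer- dy [0.4, 0.9, 1.5, 0.7, 0.7]
side acc- dy [1.8, 1.8, 1.2, 0.2]
side acc+ dy [1.0, 0.4, 0.7, -3.8]
side h- dy [1.8, 1.8, 2.3, 2.0]
side h+ dy [0.6, 0.5, 0.5, 0.9]
side outer+ dy [1.3, 7.4, 8.1, 4.2]
side o-x dx [-1.5, -1.2, -2.1, -2.3]
side o+x dx [0.4, -0.2, -0.3, -1.4]
side h-x dx [-0.3, -0.1, 0.3, -0.0]
side h+x dx [-2.5, -2.4, -2.3, -2.3]
mouth 3.0 end 7.2
mouth 3.1 end 3.0
mouth 3.1 end 2.0
mouth 3.9 end 2.1
mouth 3.7 end 4.2
coupling sides dx 5.5 -3.2
coupling sides dx 4.4 -2.7
coupling sides dx 3.2 0.0
tube sides dx -0.1 -1.4
tube sides dx 4.5 -1.8
tube sides dx 4.2 -1.6
tube sides dx 3.4 3.3
tube sides dx 7.0 -2.0
```

Bright areas spread about 1.7 mm. Allowing for that, the boxing and mouth lie about 1.3 mm further in +y, so the true gap is about 19 mm. The lateral offset is under 1 mm. I'll advance 9 mm.

Call:
{"api": "jog_arm", "payload": {
  "turn": [
    [0,0,0],
    [0,0,0],
    [0,0,0],
    [0,0,0],
    [0,0,0],
    [0,0,0],
    [0,0,0],
    [0,0,0]
  ],
  "translation": [
    [-0.003,0,0],
    [-0.006,0,0],
    [-0.009,0,0],
    [-0.009,0,0],
    [-0.009,0,0],
    [-0.009,0,0],
    [-0.009,0,0],
    [-0.009,0,0]
  ],
  "grip": [1,1,1,1,1,1,1,1]
}}

```text
clock: 15.48
tool_pos: [0.598, 0.2736, 0.1314]
eef_rot: [0.678, 0.735, -0.0, -0.001]
contact_force: [0.2, 0.4, -2.6]
opening: 0.238
finger_force: 45.0
```

```bash
python3 - <<'E'
import h
from h import *
h.HB=np.array([.5978,.2733])
s=r.get_state();print(s["contact_force"],s["eef_rot"]);rel(*tubep(0.0,.12,0))
b=[]
for c in("side","top"):
    im=cams.snapshot(c);u,v=proj(c,[b2w(0,-.155,.12)])[0].astype(int);b.append(cv2.resize(im[v-25:v+25,u-33:u+33,::-1],(396,300),interpolation=cv2.INTER_CUBIC))
    yb=np.array([-np.sin(YB),np.cos(YB),0])
    if c=="top":
        print([(d,cv2.remap(im,*[np.float32([[q]]) for q in proj(c,[h.b2w(0,-.16+d/1000,.131)])[0]],cv2.INTER_LINEAR)[0,0,0].item()) for d in range(-4,24,2)])
cv2.imwrite("pics/s5.png",np.hstack(b))
E
```

```text
[ 0.18599282  0.40853975 -2.6219544 ] [ 6.78461759e-01  7.34635507e-01 -1.38143650e-04 -5.42597960e-04]
turn [-0.0009, -0.0006, 0.0007] tr [-0.0003, -0.0003, -0.0002]
[(-4, 237), (-2, 231), (0, 200), (2, 163), (4, 115), (6, 117), (8, 139), (10, 189), (12, 221), (14, 242), (16, 244), (18, 243), (20, 242), (22, 235)]
```

View pics/s5.png

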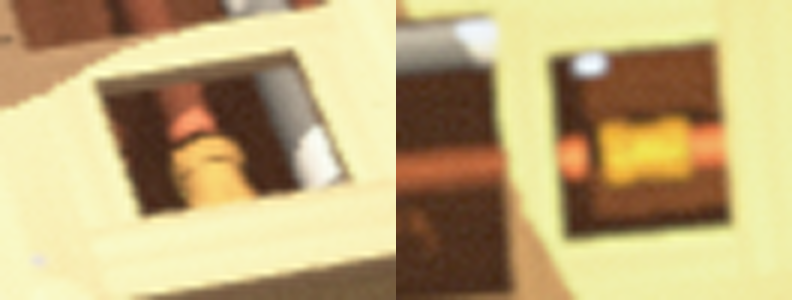

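The tube end stands in line with the mouth. The visible gap is about 7 mm, or about 10 mm once the bright spread is added back. Forces show only the tube's weight, so I'll hand in.

```bash
python3 -c "
from plant import r
print(r.finish_job())"
```

```text
the job is handed in; nothing more can be done
None
```

The tube is inside the boxing and still gripped, level and in line with the coupling, about 10 mm short of its mouth by my measurement; no contact with the boxing showed in the force readings, and the job is handed in.

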